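# Check a tin's lid with a plunger gauge

## Robot

A 7-joint arm with a two-finger parallel gripper is mounted at the origin on a cart in front of the work surface, level with it; the furniture and walls round the work are solid. World frame = base frame: x ahead of the robot, y to its left, z up, the work surface at z = 0. Lengths are in mm, angles in degrees, forces in N, time in s.
With the tool pointing down it reaches from about 425 to 950 mm from the base axis. Payload 4.7 kg.
Tool frame: the origin (TCP) lies midway between the tips of the shut fingers; the grasp point (between the pads) lies 19 mm behind it; z points along the fingers, y is the line along which they close (so a half turn about z gives the same grasp; the last joint's range is limited). The gripper opens to 85 mm and grips with 20 to 120 N. Pads are 22 mm wide; open, the fingers measure 114 mm over their backs; the gripper's body (76 mm by 85 mm) begins 54 mm behind the grasp point. The pads swing forward as they close: fully open they stand 13 mm farther back than shut.
Start: joints at [-70.182, 26.849, -2.785, 87.806, 1.381, 65.374, -4.715], TCP at [247.07, 628.176, 231.335] pointing down, gripper open.
Joint ranges: [-148.3, 148.3], [-19.14, 114.17], [-79.39, 73.82], [5.75, 140.21], [-59.74, 239.74], [12.07, 113.84], [-152.46, 152.46]. Speed limits (degrees/s): [147.25, 147.25, 180, 180, 180, 180, 180].

## Interface

Orientations are given as a 3x3 rotation matrix whose columns are the frame's x, y, z axes.
In Python, from workcell import arm gives the robot as it stands. The module is installed in compiled form; this text tells all that it offers.
- The arm moves only by the tool send_rows, never from a script. Its arguments are lists of equal length, an entry for each row: "travel": the shift along the world's x, y, z each as a share of 30 mm, from -1 to 1, a list of three; "rot": the turn, a rotation vector about the world's x, y, z each as a share of 5 degrees, from -1 to 1, a list of three. In form: {"travel": [[tx, ty, tz], ...], "rot": [[ax, ay, az], ...]}. A call has 1 to 10 rows; each row shifts and turns the commanded pose from where the row before left it; what a row does not reach is not made up. A row lasts 1/10 s, in which the tool goes at most 50 mm and 8.59 degrees, less where a joint would pass 70% of its speed; a pose out of reach is approached as far as the arm can. A call with a number of a shift or a turn outside -1 to 1 is refused whole. A call with a gripper value outside its range is refused whole. "hand" is the opening, from -1 (shut) to 1 (fully open), set as the call begins (left out, the last holds). The fingers move at their own pace and stop on an object; "newtons" is the grip in N (left out, the last holds). Time passes only in rows, so rows that do not move let the fingers close. It gives the time, the measured TCP pose, the force, the opening and the grip force at its end, in the units of the state.
- arm.get_obs(): the state, without advancing time (a new reading comes with each control period).
- arm.read_camera(name): name is "scene" or "top" or "wrist"; returns the picture (480x640x3 uint8, red, green, blue); there is no depth.
- arm.get_calibration(name): a dict with "intrinsics" (3x3 intrinsics, pixels), "R" (3x3) and "t" (3): a world point X has camera coordinates R X + t. Camera axes: x right, y down, z forward; pixel columns grow to the right and rows downward; lengths in mm; the calibration is good to about 2 mm. A picture is of the moment at which its call begins: read the wrist's pose just before it. get_calibration takes no time and is no camera call; for the wrist camera it gives the pose at the moment of the call.
- arm.sign_off(): hands the job in; it is judged then, once.
The state is a dict: "clock": time; "joint_positions": joint angles; "joint_velocities": joint speeds; "joint_torque": joint torques, N m; "tcp_pos": TCP position; "orientation": TCP orientation; "contact_force": force on the tool from outside, world axes, zero at the start; "ft_torque": the same for the moment, N m; "grip_width": finger opening in mm; "grasp_force": force on a finger pad.
Only numpy, scipy, OpenCV 4.12 (cv2) and the standard library are available. Lean on these libraries where they do the work, as an engineer would, in place of code of your own. Each camera call takes 0.05 s, during which the arm holds its last target. There are 200 camera calls.

## Task

First pull the upper drawer of the little two-drawer cabinet open by its knob, about two thirds of its run (7 cm) or more. Then lift the plunger gauge out of its stand and, with the tin staying where it stands in the drawer, hold the gauge upright on the paper dot on the tin's lid, pressing gently so that the spring plunger is pushed about half-way in. Finish while holding it there, still in the gripper, with the drawer still open; do not touch the tin with the fingers and leave everything else on the worktop where it is.

Things in the scene. Friction and masses are not known exactly. Their poses are not given: they have to be found in the camera images.
- organiser: Two-drawer plastic cabinet, 165 mm deep (x), 215 wide (y), 150 high, fixed to the worktop left of the middle, turned roughly towards the robot. Origin: centre of its underside (z = 0 on the worktop); -x points out of the drawer fronts. Front face 73 mm from the origin along -x, flat top 150 mm up. The lower drawer does not move.
- organiser_drawer_2 (a joint): Travel of the upper drawer in m: 0 shut, 0.11 fully out; it runs along the cabinet's -x, light (friction under 1 N), and stays where it is left. Starts up to 0.01 open. Inside it is 200 mm wide; its floor is 80 mm above the worktop, its front panel reaches 145 mm.
- drawer_knob (a point): Middle of the upper drawer's knob, a round rod 16 mm thick that sticks 20 mm straight out (along the cabinet's -x) from the drawer front; this point is 10 mm before the drawer front, 112 mm above the worktop, and moves with the drawer. Axes as the cabinet's: pinch it from above, closing along y. Pads reaching over 10 mm inward of it hit the drawer front.
- tin: Round tin, 75 mm diameter, 58 mm high, about 0.25 kg, standing loose and upright in the front of the upper drawer, in its left or its right half (a small steel cup stands in the other half). Origin: centre of its underside, z up. Hidden until the drawer is opened.
- tin_spot (a point): The marked spot: centre of a small pale paper dot, 12 mm across, on the flat top of the tin's lid, 15 mm off the lid's centre (along the tin's own +x) and 58 mm above the tin's underside. Lies about 138 mm above the worktop.
- stand: Fixed square grey block, 75 x 75 mm, 50 mm high, on a thin 95 mm foot plate, with a 25 mm upright hole right through; stands on the right of the cabinet. Origin: centre of its underside.
- gauge: Hand gauge upright in the stand, 118 mm long, 0.125 kg. From top: cap 28 mm wide, 6 high; black square grip 24 x 24, 59 long; round flange 38, 5 thick, resting on the stand; nose 20 thick, 20 long; thin spring plunger, foot 12 wide. Origin: centre of the flange's underside, z up, x, y square to the grip's flats; grip at z 5 to 64 mm. Lifts straight out (42 mm of it are in the hole).
- gauge_grip (a point): Point on the gauge's axis in its square grip, 40 mm above the gauge's origin, axes as the gauge's. A good place to grip it, across x or y.
- gauge_tip (a point): Centre of the flat end face of the plunger's foot: the contact point. 42 mm below the gauge's origin when the plunger is out; it moves up as the plunger is pushed in.
- plunger (a joint): How far the spring plunger is pushed in, in m: 0 out, 0.014 fully in. The spring gives 0.9 N at the start of its travel and 0.3 N more per mm (3 N half-way, 5.1 N fully in).
- honey_jar: Honey jar, 65 mm across, 100 mm high, standing near the back of the worktop. Bystander; origin: centre of its underside.
- milk_carton: Milk carton, 67 x 97 x 110 mm, at the back right. Bystander; origin: centre of its underside.
- lemon: Lemon, 83 x 58 x 58 mm, lying between cabinet and stand near the front. Bystander; origin: under its middle.
- espresso_cup: Small handled cup, 62 mm across, 52 mm high, on the right. Bystander; origin: centre of its underside.
- spice_jar: Slim jar, 45 mm across, 106 mm high, on the far left. Bystander; origin: centre of its underside.
- tea_box: Tea carton, 62 x 75 x 105 mm, at the back in the middle. Bystander; origin: centre of its underside.
Things that resemble listed ones, but are neither listed nor needed, are in the scene too. Leave any purple or turquoise look-alike of the gauge alone.

How it is judged (in metres and radians):
On the way, in this order (a step that is already met when the one before it is completed fails the run):
1. the upper drawer is pulled open by 6.5 cm or more (value of joint organiser_drawer_2 above 0.065 m), for 0.2 s.
2. the gauge is lifted out of its stand in the gripper (z of gauge_tip in the frame of stand above 0.055 m and contact force between the fingers and gauge above 1 N), for 0.2 s.
At the end, for the whole second after the job is handed in: The gripper holds the gauge still, upright within 7 degrees, foot on the lid within 8 mm of the dot's centre, plunger 3.5 to 10.5 mm in, 1 to 7 N on the tin; the gauge rests on nothing else; the tin stands upright on the upper drawer's floor; the drawer is at least 6.5 cm open (horizontal distance between gauge_tip and tin_spot below 0.008 m and angle between gauge's own z axis and vertical below 0.12 rad and value of joint plunger between 0.0035 and 0.0105 m and contact force between gauge and tin between 1 and 7 N and contact force between the fingers and gauge above 1 N and contact force between gauge and organiser below 0.2 N and contact force between gauge and stand below 0.2 N and z of gauge_tip in the frame of tin_spot below 0.004 m and value of joint organiser_drawer_2 above 0.065 m and angle between tin's own z axis and vertical below 0.06 rad and z of tin in the frame of organiser between 0.075 and 0.09 m and linear speed of each of gauge, tin below 0.02 m/s); the arm keeps its last pose, push and grip.
It fails at once if the gauge is pressed hard on the tin (over 15 N) (contact force between gauge and tin above 15 N).
It fails at once if the fingers press on the tin (contact force between the fingers and tin above 2 N).
It fails at once if something else on the worktop is shifted by more than 3 cm or knocked over (distance of any of honey_jar, milk_carton, lemon, espresso_cup, spice_jar, tea_box from where it was at the start of the episode above 0.03 m or angle between any of honey_jar, milk_carton, lemon, espresso_cup, spice_jar, tea_box's own z axis and vertical above 0.5 rad).
It also fails if it takes over 64 s, if anything falls off the work surface, if the arm or the gripper's body presses on something with over 40 N, if the wrist force passes 120 N, or if a joint passes its speed limit or range.

## Working session

There is one attempt and no reset: what is moved stays moved. The work goes in short steps, Python scripts to look and compute and a tool call to move; the robot and the scene stay as the last step left them, time stands still between calls to the robot, and variables do not carry over. Pictures are saved under pics/ and viewed, at most 10 in all, crops included, and the job is handed in when it is done.

Besides the shell and the picture viewer there is one more tool, called after "Request:" as a command line: name --argument value ..., lists and objects as JSON in quotes. send_rows: Moves the arm, as the interface text tells. Shift numbers are shares of 30 mm and turn numbers shares of 5 degrees, none past 1 either way. Its arguments: {"type":"object","properties":{"travel":{"type":"array"},"rot":{"type":"array"},"hand":{"type":"number"},"newtons":{"type":"number"}},"required":["travel","rot"]}

```bash
mkdir -p pics
cat > h.py <<'E'
import numpy as np, cv2
from workcell import arm
def snap(n,f):
    c=arm.get_calibration(n); im=arm.read_camera(n)
    cv2.imwrite('pics/'+f,cv2.cvtColor(im,cv2.COLOR_RGB2BGR)); return im,c
def back(c,uv,z):
    K,R,t=[np.array(c[k],float) for k in('intrinsics','R','t')]
    o=-R.T@t.ravel(); d=R.T@np.linalg.inv(K)@np.array([uv[0],uv[1],1.])
    return o+d*(z-o[2])/d[2]
def proj(c,X):
    K,R,t=[np.array(c[k],float) for k in('intrinsics','R','t')]
    p=K@(R@np.array(X,float)+t.ravel()); return p[:2]/p[2]
E
python3 - <<'E'
from h import *
import pickle
d={}
for n in('scene','top'):
    im,c=snap(n,n+'0.png'); d[n]=c; print(n,-np.array(c['R']).T@np.array(c['t']).ravel())
pickle.dump(d,open('cal.pkl','wb')); o=arm.get_obs(); print(o)
E
```

```text
scene [  -53.48022327 -1021.94540349   737.57742549]
top [-503.49040564 -427.77161362 1757.36666582]
{'clock': 0.1, 'joint_positions': array([-70.18102529,  26.89389677,  -2.78424689,  87.86728361,
         1.38085244,  65.37451359,  -4.71492728]), 'joint_velocities': array([ 0.01061191, -0.13891097, -0.03407266, -0.13731422, -0.00842962,
       -0.02029584,  0.00488536]), 'joint_torque': array([ 1.38207051e-03, -5.11515820e+01, -4.67846158e-02, -2.38391769e+01,
        1.07399430e-02,  4.35406517e-03, -2.37999529e-05]), 'tcp_pos': array([246.9077783 , 627.65682882, 230.349104  ]), 'orientation': array([[-9.30592297e-01,  3.66056859e-01, -5.93892838e-04],
       [ 3.66057335e-01,  9.30590781e-01, -1.68090722e-03],
       [-6.26364180e-05, -1.78163814e-03, -9.99998411e-01]]), 'contact_force': array([ 1.00702326,  0.12281235, -0.45836789]), 'ft_torque': array([-0.04918115, -0.0134418 ,  0.03114577]), 'grasp_force': 0.0, 'grip_width': 85.35088080375277}
```

View pics/top0.png

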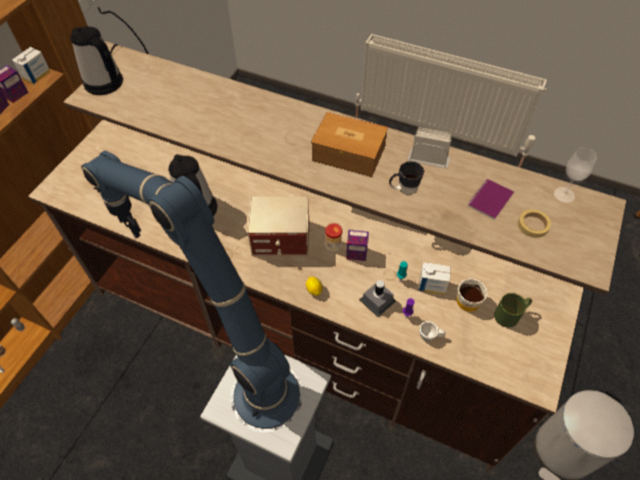

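View pics/scene0.png

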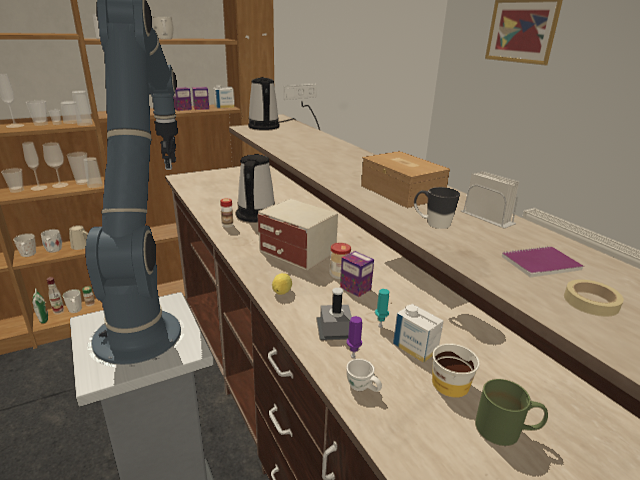

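Top view: cabinet top at about (250–308, 198–235), stand with the black-gripped gauge at (379,296). Scene view: cabinet at (298,230), gauge at (337,303). I'll enlarge both.

Run:
```python
import cv2
a=cv2.imread('pics/top0.png')[190:340,235:435]; cv2.imwrite('pics/top0c.png',cv2.resize(a,(800,600),interpolation=cv2.INTER_CUBIC))
a=cv2.imread('pics/scene0.png')[195:345,220:420]; cv2.imwrite('pics/scene0c.png',cv2.resize(a,(800,600),interpolation=cv2.INTER_CUBIC))
```

```text
(no output)
```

View pics/top0c.png

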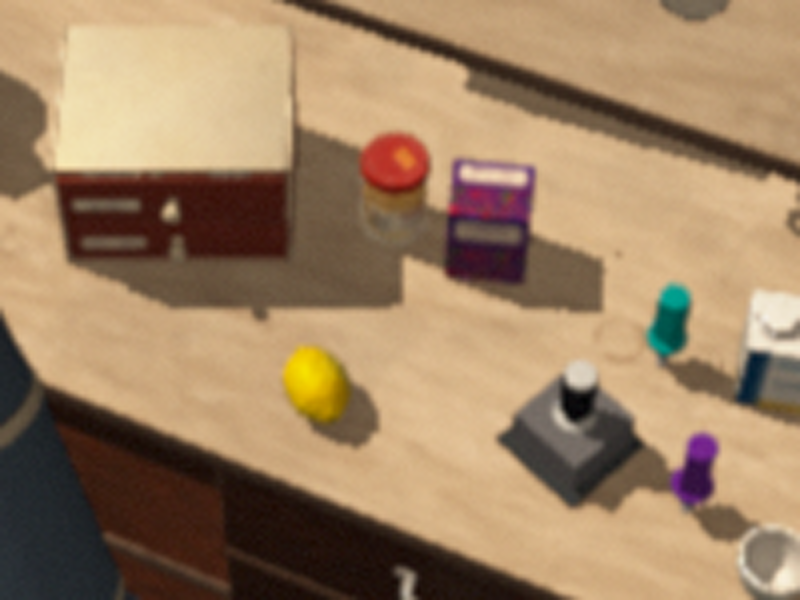

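View pics/scene0c.png

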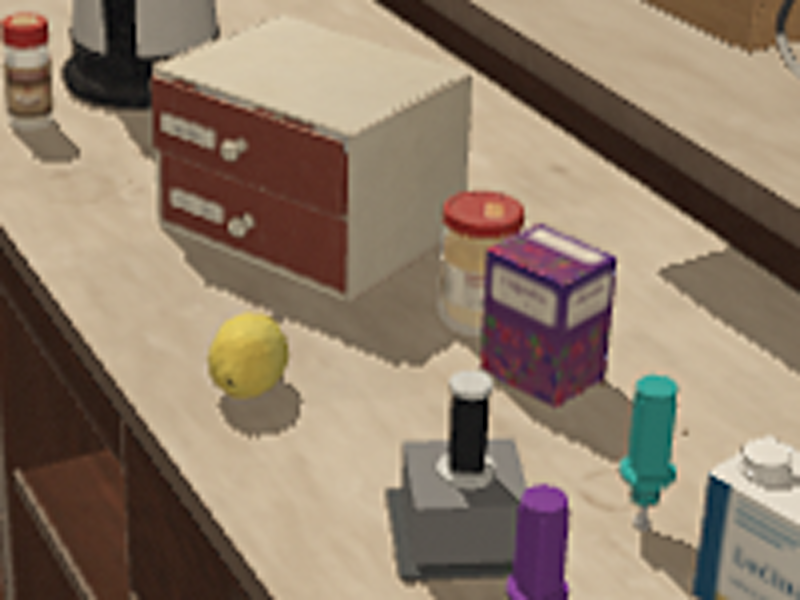

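The crops show the cabinet corners, upper knob (top crop 170,210; scene crop 232,149), and gauge cap (581,372; 471,380). The stand is turned about 45°. Next, pose fits with both cameras.

Run:
```python
from h import *
import pickle
from scipy.optimize import least_squares as LS
d=pickle.load(open('cal.pkl','rb'))
off={'top':(235,190),'scene':(220,195)}
px=lambda n,p:np.array([off[n][0]+p[0]/4-.375,off[n][1]+p[1]/4-.375])
# cabinet local points; -x front, +y left looking at... facing +x, left=+y
C=[('top',(68,27),(92,107.5,150)),('top',(290,27),(92,-107.5,150)),('top',(291,170),(-73,-107.5,150)),('top',(58,168),(-73,107.5,150)),
('scene',(152,72),(-73,107.5,150)),('scene',(347,138),(-73,-107.5,150)),('scene',(470,76),(92,-107.5,150)),('scene',(285,17),(92,107.5,150)),('scene',(347,298),(-73,-107.5,0)),('top',(287,258),(-73,-107.5,0)),('top',(70,258),(-73,107.5,0))]
def W(p,l): c,s=np.cos(p[2]),np.sin(p[2]); return np.array([p[0]+c*l[0]-s*l[1],p[1]+s*l[0]+c*l[1],l[2]])
f=lambda p:np.concatenate([proj(d[n],W(p,l))-px(n,q) for n,q,l in C])
g=back(d['top'],px('top',(175,100)),150); print('seed',g)
r=LS(f,[g[0],g[1],-.5],loss='soft_l1'); print(r.x,np.degrees(r.x[2])); print(r.fun.reshape(-1,2).round(1).tolist())
def tri(P,x0):
    r=LS(lambda X:np.concatenate([proj(d[n],X)-px(n,q) for n,q in P]),x0); return r.x.round(1),r.fun.round(2)
print('knob end',tri([('top',(168,211)),('scene',(230,152))],[500,200,112]))
k=W(r.x,(-83,0,112)); print('knob shut model',k)
print('cap top',tri([('top',(581,372)),('scene',(471,380))],[600,-100,120]))
for n,q in (('top',(581,372)),('scene',(471,380))): print(back(d[n],px(n,q),120))
S=[('top',(577,506)),('top',(640,443)),('top',(500,438))]
for n,q in S: print('stand foot',back(d[n],px(n,q),3))
for q in [(405,440),(515,440),(527,510),(405,505)]: print('stand scene top',back(d['scene'],px('scene',q),50))
print('lemon',back(d['top'],px('top',(316,385)),29),'purple',back(d['top'],px('top',(703,445)),110))
print('turq',back(d['top'],px('top',(675,295)),110),'tea',back(d['top'],px('top',(493,172)),105))
```

```text
seed [570.0065653  238.82215789 150.        ]
[565.83596535 236.55124228  12.97694089] 743.5239441046066
[[-0.5, -0.6], [1.7, 0.0], [0.0, 0.2], [-2.2, -0.1], [0.1, -2.0], [0.8, -0.8], [1.0, -0.7], [-0.9, -1.2], [-0.0, 1.1], [1.9, 1.7], [-0.8, 0.9]]
knob end (array([482.7, 205. , 106.4]), array([-0.13,  0.23,  0.21, -0.13]))
knob shut model [489.73381683 203.42326331 112.        ]
cap top (array([ 472.8, -194.5,  118.4]), array([-0.08,  0.13,  0.1 , -0.06]))
[ 472.43705605 -194.81165564  120.        ]
[ 471.05164233 -196.75431005  120.        ]
stand foot [ 413.723101   -224.12596231    3.        ]
stand foot [ 495.39564942 -252.1723759     3.        ]
stand foot [ 448.4479608  -137.45911842    3.        ]
stand scene top [ 452.52213898 -148.09665053   50.        ]
stand scene top [ 518.92645635 -180.39530746   50.        ]
stand scene top [ 484.41302576 -249.98405835   50.        ]
stand scene top [ 417.61561374 -211.45466862   50.        ]
lemon [416.07433643  27.67481138  29.        ] purple [ 454.46183106 -311.09633828  110.        ]
turq [ 585.21387002 -239.46411673  110.        ] tea [645.75837278 -43.70842352 105.        ]
```

Request:
send_rows --travel '[[0.4,-1,0],[0.4,-1,0],[0.4,-1,0],[0.4,-1,0],[0.4,-1,0],[0.4,-1,0],[0.5,-1,0],[0.5,-1,0],[0.5,-1,0],[0.5,-1,0]]' --rot '[[0,0,1],[0,0,1],[0,0,1],[0,0,1],[0,0,1],[0,0,1],[0,0,1],[0,0,1],[0,0,1],[0,0,0]]' --hand 1 --newtons 40

```text
clock: 1.1
tcp_pos: [379.3, 326.6, 231.1]
orientation: [[-0.916, -0.401, -0.0], [-0.401, 0.916, -0.0], [0.001, -0.0, -1.0]]
contact_force: [0.6, 0.4, -0.1]
grip_width: 85.7
grasp_force: 0.0
```

Request:
send_rows --travel '[[0.5,-1,0.2],[0.5,-1,0.2],[0.5,-1,0.2],[0.5,-1,0.2],[0.2,-0.6,0.2],[0,0,0],[0,0,0]]' --rot '[[0,0,0],[0,0,0],[0,0,0],[0,0,0],[0,0,0],[0,0,0],[0,0,0]]'

```text
clock: 1.8
tcp_pos: [444.7, 190.5, 261.1]
orientation: [[-0.917, -0.399, -0.001], [-0.399, 0.917, 0.0], [0.0, 0.001, -1.0]]
contact_force: [-0.3, 0.8, -0.6]
grip_width: 85.4
grasp_force: 0.0
```

Run:
```python
from h import *
import pickle
o=arm.get_obs(); print(o['tcp_pos'],o['orientation'].round(3).tolist(),o['joint_positions'].round(0),o['clock'])
im,c=snap('wrist','w1.png'); pickle.dump(c,open('w1.pkl','wb'))
p=[565.84,236.55];a=np.radians(23.5);ex=np.array([np.cos(a),np.sin(a)])
for s in(0,10,63): print(s,proj(c,[*(np.array(p)-ex*(73+20)),112]),proj(c,[*(np.array(p)-ex*73),112]))
print(-np.array(c['R']).T@np.array(c['t']).ravel())
```

```text
[444.67563497 190.52330219 261.07962275] [[-0.917, -0.399, -0.001], [-0.399, 0.917, 0.0], [0.0, 0.001, -1.0]] [-29.   7.   1. 111.  -0.  62.  86.] 1.8
0 [318.7375246  268.17841658] [318.89025077 293.45023267]
10 [318.7375246  268.17841658] [318.89025077 293.45023267]
63 [318.7375246  268.17841658] [318.89025077 293.45023267]
[379.03731584 162.04621726 404.13224184]
```

View pics/w1.png

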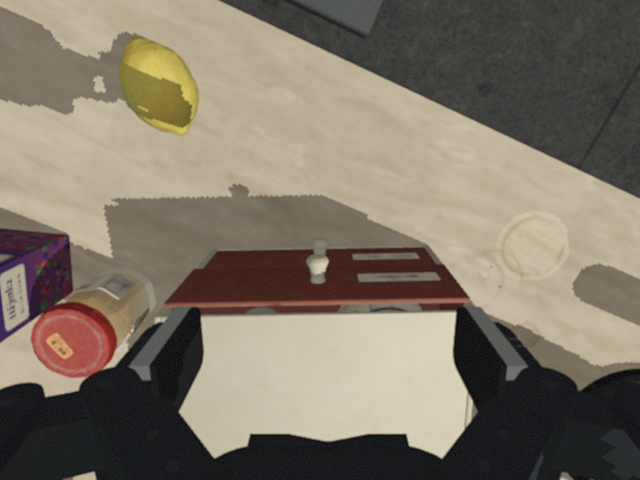

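The wrist view shows the upper knob at (317,264), very close to the model (318,268), with the drawer about 8 mm open. I'll go down over it.

Request:
send_rows --travel '[[0.55,0.12,-0.5],[0.55,0.13,-0.5],[0,0,-1],[0,0,-1],[0,0,-1],[0,0,-0.8],[0,0,-0.8],[0,0,0],[0,0,0]]' --rot '[[0,0,0],[0,0,0],[0,0,0],[0,0,0],[0,0,0],[0,0,0],[0,0,0],[0,0,0],[0,0,0]]'

```text
clock: 2.75
tcp_pos: [477.5, 198.8, 93.2]
orientation: [[-0.916, -0.401, -0.001], [-0.401, 0.916, 0.0], [0.001, 0.001, -1.0]]
contact_force: [-0.8, 0.4, -0.4]
grip_width: 85.3
grasp_force: 0.0
```

Request:
send_rows --travel '[[0,0,0],[0,0,0],[0,0,0],[0,0,0],[0,0,0],[0,0,0],[0,0,0],[0,0,0]]' --rot '[[0,0,0],[0,0,0],[0,0,0],[0,0,0],[0,0,0],[0,0,0],[0,0,0],[0,0,0]]' --hand -1 --newtons 40

```text
clock: 3.55
tcp_pos: [479.1, 197.2, 94.3]
orientation: [[-0.917, -0.399, 0.002], [-0.399, 0.917, -0.0], [-0.002, -0.001, -1.0]]
contact_force: [-0.3, -1.1, 5.9]
grip_width: 14.7
grasp_force: 38.9
```

Request:
send_rows --travel '[[-0.3,-0.13,0],[-0.46,-0.2,0],[-0.46,-0.2,0],[-0.46,-0.2,0],[-0.46,-0.2,0],[-0.4,-0.17,0],[0,0,0],[0,0,0]]' --rot '[[0,0,0],[0,0,0],[0,0,0],[0,0,0],[0,0,0],[0,0,0],[0,0,0],[0,0,0]]'

```text
clock: 4.35
tcp_pos: [402.6, 162.2, 94.2]
orientation: [[-0.918, -0.398, 0.002], [-0.398, 0.918, -0.002], [-0.001, -0.003, -1.0]]
contact_force: [3.0, -7.2, 8.0]
grip_width: 14.5
grasp_force: 39.9
```

Request:
send_rows --travel '[[0,0,0],[0,0,0],[0,0,0],[0,0,0],[0,0,0]]' --rot '[[0,0,0],[0,0,0],[0,0,0],[0,0,0],[0,0,0]]' --hand 0.6

```text
clock: 4.85
tcp_pos: [401.6, 164.8, 93.1]
orientation: [[-0.917, -0.4, -0.001], [-0.4, 0.917, -0.0], [0.001, 0.0, -1.0]]
contact_force: [-0.3, -0.3, -1.2]
grip_width: 68.0
grasp_force: 0.0
```

Request:
send_rows --travel '[[0,0,0.5],[0,0,1],[0,0,1],[0,0,1],[0,0,1],[0,0,1],[0,0,0.5],[0,0,0],[0,0,0]]' --rot '[[0,0,0],[0,0,0],[0,0,0],[0,0,0],[0,0,0],[0,0,0],[0,0,0],[0,0,0],[0,0,0]]'

```text
clock: 5.75
tcp_pos: [401.4, 164.6, 272.7]
orientation: [[-0.917, -0.399, -0.001], [-0.399, 0.917, -0.0], [0.001, 0.0, -1.0]]
contact_force: [0.1, -1.2, -0.2]
grip_width: 68.9
grasp_force: 0.0
```

Run:
```python
from h import *
import pickle
im,c=snap('wrist','w2.png'); pickle.dump(c,open('w2.pkl','wb'))
```

```text
(no output)
```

View pics/w2.png

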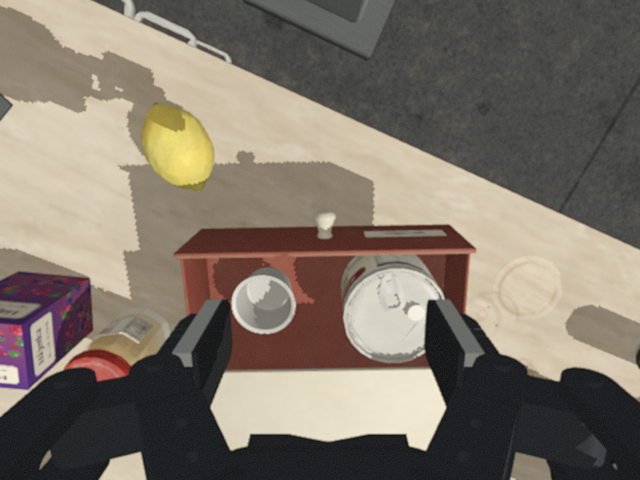

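Drawer is open; the tin is in its left half (lid centre ≈(392,314)), with the paper dot at (416,313). Cup stands at (264,301).

Run:
```python
from h import *
import pickle
c=pickle.load(open('w2.pkl','rb'))
im=cv2.imread('pics/w2.png')
for q in [(416,313),(392,314),(344,314),(440,314)]: print(back(c,q,138).round(1))
m=(im[295:330,403:425].min(2)>225); y,x=np.nonzero(m); print(m.sum(),x.mean()+403,y.mean()+295)
a=np.radians(23.5);ex=np.array([np.cos(a),np.sin(a)])
for q,z in [((320,253),145),((320,369),150),((326,222),112)]:
    X=back(c,q,z); print(X.round(1),(X[:2]-[565.84,236.55])@ex)
c1=pickle.load(open('w1.pkl','rb')); X=back(c1,(320,312),150); print(X,(X[:2]-[565.84,236.55])@ex)
```

```text
[435.8 249.  138. ]
[443.4 233.6 138. ]
[457.2 202.  138. ]
[429.7 265.2 138. ]
5 420.8 310.4
[419.5 167.2 145. ] -161.82955295841353
[498.2 201.  150. ] -76.21573795244582
[405.9 165.5 112. ] -174.99093292748597
[495.12179937 207.38870693 150.        ] -76.48087679281817
```

Request:
send_rows --travel '[[0.5,-1,0],[0.5,-1,0],[0.5,-1,0],[0.5,-1,0],[0.1,-1,0],[0,-1,0],[0,-1,0],[0,-1,0],[0,-1,0],[0,-1,0]]' --rot '[[0,0,-1],[0,0,-1],[0,0,-1],[0,0,-1],[0,0,-1],[0,0,-1],[0,0,-1],[0,0,-1],[0,0,-1],[0,0,-1]]' --hand 1

```text
clock: 6.8
tcp_pos: [463.9, -136.3, 271.7]
orientation: [[-0.894, 0.449, -0.003], [0.449, 0.894, 0.0], [0.003, -0.001, -1.0]]
contact_force: [-0.0, 0.2, 0.9]
grip_width: 85.2
grasp_force: 0.0
```

Request:
send_rows --travel '[[0,-1,0],[0.2,-0.9,0],[0,0,0],[0,0,0]]' --rot '[[0,0,0],[0,0,0],[0,0,0],[0,0,0]]'

```text
clock: 7.2
tcp_pos: [470.2, -192.1, 271.8]
orientation: [[-0.895, 0.447, -0.003], [0.447, 0.895, 0.001], [0.003, -0.001, -1.0]]
contact_force: [-0.1, 1.4, 0.5]
grip_width: 85.4
grasp_force: 0.0
```

Run:
```python
from h import *
import pickle
im,c=snap('wrist','w3.png'); pickle.dump(c,open('w3.pkl','wb'))
print(proj(c,[472,-195,120]),arm.get_obs()['tcp_pos'])
```

```text
[326.3058806  223.21633714] [ 470.37021327 -191.25857599  272.0426008 ]
```

View pics/w3.png

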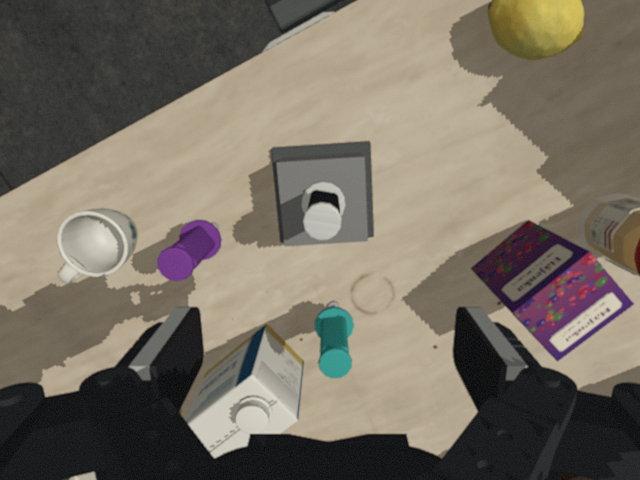

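Cap top is at (323,222), 3 px from the model. I'll check the black grip's yaw numerically.

Run:
```python
from h import *
import pickle
c=pickle.load(open('w3.pkl','rb'))
g=cv2.imread('pics/w3.png').max(2)
for v in range(180,242,2): print(v,''.join('#' if x<45 else '+' if x<130 else '.' for x in g[v,298:348]))
print(back(c,(323,221.5),120))
```

```text
180 ++++++++++++++++++++++++++++++++++++++++++++++++++
182 ++++++++++++++++++++..............++++++++++++++++
184 ++++++++++++++.......................+++++++++++++
186 ++++++++++++............................++++++++++
188 +++++++++..................................+++++++
190 ++++++++........+++++.......................++++++
192 ++++++++.....++###########++++++.............+++++
194 ++++++++++.+++#######################++.......++++
196 +++++++++++++##########################+.......+++
198 +++++++++++++##########################++.......++
200 ++++++++++++############################+.......++
202 ++++++++++++######++++++++++++++########+.......++
204 +++++++++++##++++................++#####+.......++
206 +++++++++++++.......................++##++......++
208 +++++++++++............................+#+.....+++
210 +++++++++...............................++.....+++
212 +++++++..................................+....++++
214 +++++++......................................+++++
216 ++++++......................................++++++
218 ++++++......................................++++++
220 +++++.......................................++++++
222 +++++.......................................++++++
224 ++++++......................................++++++
226 ++++++......................................++++++
228 +++++++....................................+++++++
230 +++++++...................................++++++++
232 ++++++++.................................+++++++++
234 ++++++++++.............................+++++++++++
236 ++++++++++++.........................+++++++++++++
238 +++++++++++++++...................++++++++++++++++
240 +++++++++++++++++++++........+++++++++++++++++++++
[ 469.81409381 -196.54892233  120.        ]
```

Request:
send_rows --travel '[[0,-0.15,-0.5],[0,0,-1],[0,0,-1],[0,0,-1],[0,0,-1],[0,0,-1],[0,0,-0.7],[0,0,-0.5],[0,0,0],[0,0,0]]' --rot '[[0,0,-0.8],[0,0,-0.9],[0,0,0],[0,0,0],[0,0,0],[0,0,0],[0,0,0],[0,0,0],[0,0,0],[0,0,0]]'

```text
clock: 8.25
tcp_pos: [470.9, -195.8, 72.3]
orientation: [[-0.82, 0.572, -0.001], [0.572, 0.82, 0.001], [0.001, 0.0, -1.0]]
contact_force: [0.2, -0.3, 0.1]
grip_width: 85.2
grasp_force: 0.0
```

Request:
send_rows --travel '[[0,0,0],[0,0,0],[0,0,0],[0,0,0],[0,0,0],[0,0,0],[0,0,0],[0,0,0]]' --rot '[[0,0,0],[0,0,0],[0,0,0],[0,0,0],[0,0,0],[0,0,0],[0,0,0],[0,0,0]]' --hand -1 --newtons 50

```text
clock: 9.05
tcp_pos: [471.1, -196.9, 72.8]
orientation: [[-0.819, 0.573, 0.001], [0.573, 0.819, 0.0], [-0.0, 0.001, -1.0]]
contact_force: [-1.4, 0.3, 5.6]
grip_width: 24.0
grasp_force: 48.7
```

Request:
send_rows --travel '[[0,0,0.3],[0,0,0.6],[0,0,1],[0,0,1],[0,0,1],[0,0,1],[0,0,1],[0,0,1],[0,0,0],[0,0,0]]' --rot '[[0,0,0],[0,0,0],[0,0,0],[0,0,0],[0,0,0],[0,0,0],[0,0,0],[0,0,0],[0,0,0],[0,0,0]]'

```text
clock: 10.05
tcp_pos: [470.6, -196.8, 279.5]
orientation: [[-0.819, 0.573, 0.0], [0.573, 0.819, 0.0], [-0.0, 0.0, -1.0]]
contact_force: [0.1, 1.1, -1.5]
grip_width: 23.8
grasp_force: 49.0
```

Request:
send_rows --travel '[[0,0.5,0],[0,0.9,0],[0,1,0],[0,1,0],[0,1,0],[0,1,0],[0,1,0],[0,1,0],[0,1,0],[0,1,0]]' --rot '[[0,0,0],[0,0,0],[0,0,0],[0,0,0],[0,0,0],[0,0,0],[0,0,0],[0,0,0],[0,0,0],[0,0,0]]'

```text
clock: 11.05
tcp_pos: [469.5, 86.0, 277.4]
orientation: [[-0.819, 0.573, -0.004], [0.573, 0.819, -0.001], [0.002, -0.003, -1.0]]
contact_force: [0.3, 0.4, -1.9]
grip_width: 23.4
grasp_force: 48.9
```

Request:
send_rows --travel '[[-0.2,1,0],[-0.2,1,0],[-0.2,1,0],[-0.2,1,-0.3],[-0.2,0.8,-0.5],[-0.15,0.5,-0.7],[0,0.17,-0.7],[0,0,0],[0,0,0],[0,0,0]]' --rot '[[0,0,0],[0,0,0],[0,0,0],[0,0,0],[0,0,0],[0,0,0],[0,0,0],[0,0,0],[0,0,0],[0,0,0]]'

```text
clock: 12.05
tcp_pos: [436.9, 248.7, 213.9]
orientation: [[-0.819, 0.574, 0.001], [0.574, 0.819, 0.0], [-0.0, 0.001, -1.0]]
contact_force: [-0.6, 0.7, -0.8]
grip_width: 23.6
grasp_force: 49.0
```

Run:
```python
from h import *
import pickle
o=arm.get_obs(); T=o['tcp_pos']; print(T,o['contact_force'])
im,c=snap('wrist','w4.png'); pickle.dump(c,open('w4.pkl','wb'))
print(proj(c,[435.8,249,138]),'tip',proj(c,T-[0,0,64.8]))
```

```text
[436.94603906 248.70392844 213.88250176] [-0.59395836  0.70594274 -0.76301128]
[328.28215735 249.41250803] tip [329.11302976 258.01930676]
```

View pics/w4.png

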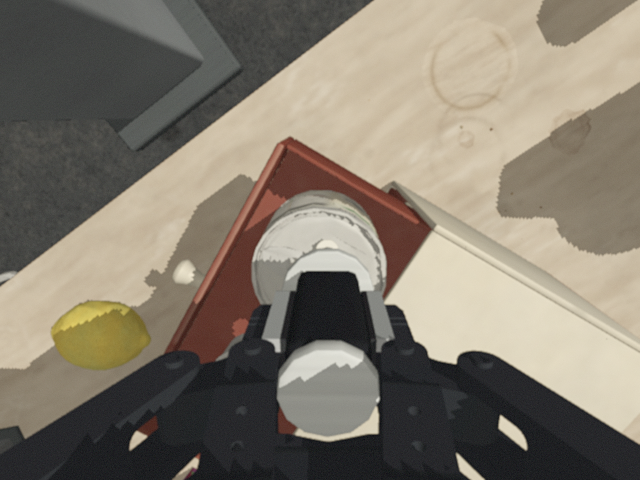

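The lid is around (320,250), the dot's upper part peeks out at about (327,243) just behind the flange — consistent with the prediction (328,249).

Run:
```python
from h import *
import pickle
c=pickle.load(open('w4.pkl','rb'))
a=cv2.imread('pics/w4.png'); g=a.min(2)
for v in range(230,260): print(v,' '.join('%3d'%x for x in g[v,308:350:2]))
X=np.array([435.8,249,138]);t=np.arange(0,6.28,.2)
P=np.array([proj(c,X+[6*np.cos(s),6*np.sin(s),0]) for s in t]); print(P.min(0),P.max(0))
```

```text
230 189 188 189 190 190 190 189 190 189 187 186 186 188 187 188 188 189 189 189 188 188
231 189 188 189 190 190 188 188 188 189 188 187 185 186 187 187 185 188 188 187 189 189
232 189 189 190 188 188 188 187 189 188 189 186 185 184 186 186 187 188 185 188 186 188
233 189 190 189 189 189 187 187 189 187 188 188 187 185 185 187 187 186 187 188 188 187
234 189 190 188 187 188 186 188 189 189 190 188 189 186 185 186 188 187 188 186 188 187
235 190 189 187 188 187 187 186 189 188 188 189 189 188 187 187 186 188 188 185 186 187
236 189 187 188 187 187 187 187 189 189 190 190 191 188 188 186 187 187 185 187 187 187
237 189 188 188 187 187 187 187 187 190 190 191 189 191 193 183 184 187 187 187 187 187
238 189 188 187 186 186 189 184 180 189 189 189 189 192 192 189 187 185 185 187 185 187
239 190 188 186 187 188 187 168 160 190 190 191 192 192 193 193 191 180 187 187 185 187
240 187 187 186 189 190 174 148 168 201 203 203 202 194 192 193 193 185 186 185 187 186
241 187 188 188 189 185 145 159 200 212 213 214 212 204 194 193 193 191 190 179 185 187
242 187 189 189 187 163 136 190 212 213 213 
[... 895 characters left out ...]
 208 207 191 171 163 169 184
253 122 139 168 191 207 207 207 207 208 208 207 210 208 208 210 211 208 192 177 166 171
254 137 171 197 206 208 206 205 205 205 205 205 205 204 206 205 207 211 207 200 180 168
255 174 197 208 207 205 205 204 204 204 203 204 204 204 205 204 205 206 211 212 204 183
256 200 207 206 205 204 204 205 205 205 205 204 204 204 204 206 205 206 207 210 212 204
257 207 205 204 205 204 204 204 205 204 204 205 204 206 205 205 207 206 206 205 210 212
258 206 204 205 205 205 204 205 205 204 203 205 205 204 207 206 205 206 207 207 206 209
259 206 206 204 205 206 204 206 205 205 206 206 205 205 206 206 206 207 206 206 204 205
[317.23848343 238.79641237] [339.36839906 259.87511654]
```

Dot agrees within 1 mm; the tip is about 11 mm above it. Descending slowly.

Request:
send_rows --travel '[[-0.03,0,-0.1],[0,0,-0.1],[0,0,-0.08],[0,0,-0.06],[0,0,-0.06],[0,0,-0.06],[0,0,0],[0,0,0],[0,0,0],[0,0,0]]' --rot '[[0,0,0],[0,0,0],[0,0,0],[0,0,0],[0,0,0],[0,0,0],[0,0,0],[0,0,0],[0,0,0],[0,0,0]]'

```text
clock: 13.1
tcp_pos: [435.6, 249.2, 199.6]
orientation: [[-0.819, 0.573, 0.0], [0.573, 0.819, 0.0], [-0.0, 0.0, -1.0]]
contact_force: [-0.2, -0.6, 1.1]
grip_width: 23.8
grasp_force: 49.2
```

Request:
send_rows --travel '[[0,0,-0.05],[0,0,-0.05],[0,0,-0.05],[0,0,0],[0,0,0],[0,0,0],[0,0,0]]' --rot '[[0,0,0],[0,0,0],[0,0,0],[0,0,0],[0,0,0],[0,0,0],[0,0,0]]'

```text
clock: 13.8
tcp_pos: [435.6, 249.3, 195.1]
orientation: [[-0.819, 0.573, 0.0], [0.573, 0.819, 0.0], [-0.0, 0.0, -1.0]]
contact_force: [0.1, -0.6, 1.3]
grip_width: 23.6
grasp_force: 49.3
```

Run:
```python
from h import *
import pickle
F=[]
for i in range(12): arm.read_camera('scene'); F.append(arm.get_obs()['contact_force'])
print(np.mean(F,0),np.std(F,0),arm.get_obs()['tcp_pos'])
```

```text
[ 0.81791648 -0.46997685  2.21477898] [0.36481514 0.44923776 0.52072237] [435.49332483 249.2960056  195.05741785]
```

Request:
send_rows --travel '[[0,0,0.02],[0,0,0],[0,0,0]]' --rot '[[0,0,0],[0,0,0],[0,0,0]]'

```text
clock: 14.7
tcp_pos: [435.4, 249.2, 195.6]
orientation: [[-0.819, 0.573, -0.0], [0.573, 0.819, 0.0], [0.0, -0.0, -1.0]]
contact_force: [0.6, -1.2, 1.8]
grip_width: 23.4
grasp_force: 49.3
```

Run:
```python
from h import *
a,_=snap('scene','s2.png'); b,_=snap('wrist','w5.png')
u=lambda i:cv2.resize(i,(400,600),interpolation=cv2.INTER_CUBIC)
m=np.hstack([u(a[165:285,245:325]),u(b[140:320,260:380])])
cv2.imwrite('pics/m.png',m[:,:,::-1])
F=[]
for i in range(12): arm.read_camera('top'); F.append(arm.get_obs()['contact_force'])
print(np.mean(F,0),arm.get_obs()['tcp_pos'])
```

```text
[ 0.07624524 -0.78794433  1.94518163] [435.42426437 249.21766382 195.59863428]
```

View pics/m.png

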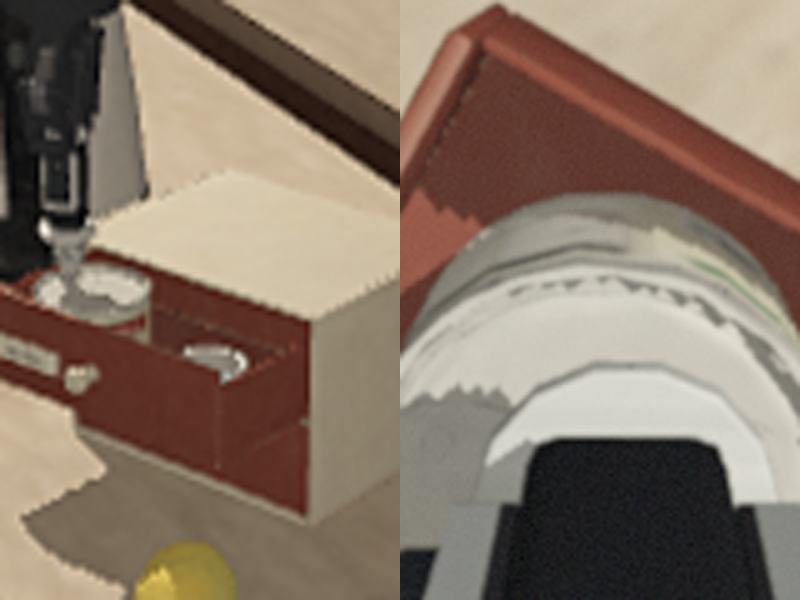

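The picture shows the gauge upright on the lid at (70,275 in the crop), with the tin level in the open drawer. The push is about 3.1 N, around 7 mm in, so I'm handing it in.

```bash
python3 -c "
from workcell import arm
print(arm.sign_off())"
```

```text
the job is handed in; nothing more can be done
None
```

I handed the job in at about 15.5 s with the upper drawer roughly 8 cm open and the gauge held upright on the tin's dot, plunger about 7 mm in at roughly 3 N; no verdict came back.

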